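# Strip the citrus juicer for washing

### The arm

A 6-joint arm with a two-finger parallel gripper is mounted at the origin on a cart in front of the work surface, level with it; the furniture and walls round the work are solid. World frame = base frame: x ahead of the robot, y to its left, z up, the work surface at z = 0. Lengths are in m, angles in degrees, forces in N, time in s.
With the tool pointing down it reaches from about 0.35 to 0.875 m from the base axis. Payload 4.2 kg.
Tool frame: the origin (TCP) lies at the very end of the fingers, on their centre line; the grasp point (between the pads) lies 19 mm behind it (r.grip_point_offset is the distance from the TCP to the grasp point, in m); z points along the fingers, y is the line along which they close (so a half turn about z gives the same grasp; the last joint's range is limited). The gripper opens to 87 mm and grips with 3 to 60 N. Pads are 19 mm wide; open, the fingers measure 117 mm over their backs; the gripper's body (75 mm by 190 mm) begins 51 mm behind the grasp point.
Start: joints at [82.941, 22.042, 0.453, 0, -68.411, -14.817], TCP at [0.233, 0.58, 0.223] pointing down, gripper open.
Joint ranges: [-179.83, 179.83], [-69.29, 118.12], [-61.27, 80.66], [-181.25, 117.63], [-171.15, -9.14], [-177.46, 177.46]. Speed limits (degrees/s): [159.86, 159.86, 180, 180, 180, 180].

### API

Orientations are given as a 3x3 rotation matrix whose columns are the frame's x, y, z axes.
In Python, from station import r gives the robot as it stands.
- The arm moves only by the tool move_arm, never from a script. Its argument "series" is a list of rows, each a list of 3 entries, a list of its own where there are three numbers: the turn, a rotation vector about the tool's x, y, z as a fraction of full scale, then the shift along the tool's x, y, z as a fraction of full scale, then the opening, from 0 (shut) to 1 (fully open). A call has 1 to 12 rows; each row shifts and turns the commanded pose from where the row before left it, along the tool's axes as they then stand; what a row does not reach is not made up. Full scale, the value 1, is 0.5 m for a shift and 0.1 rad for a turn. A row lasts 1/10 s, in which the tool goes at most 50 mm and 8.59 degrees, less where a joint would pass 70% of its speed; a pose out of reach is approached as far as the arm can. A call with a number of a shift or a turn outside -1 to 1 is refused whole. A call with a gripper value outside its range is refused whole. The fingers move at their own pace and stop on an object; the grip force is fixed at half the most. Time passes only in rows, so rows that do not move let the fingers close. It gives the time, the measured TCP pose, the force, the opening and the grip force at its end, in the units of the state.
- r.sense(): the state, without advancing time (a new reading comes with each control period).
- r.capture(name): name is "side" or "top" or "wrist"; returns a dict with "img" (480x640x3 uint8, red, green, blue), "fx", "fy", "cx", "cy" (pixels), "origin" and "orientation" of the camera in the world. Camera axes: x right, y up, looking along -z (the intrinsics and any distortion apply to the point x, -y, -z); pixel columns grow to the right and rows downward; lengths in m; the calibration is good to about 2 mm. A picture is of the moment at which its call begins. There is no depth.
- r.finish_job(): hands the job in; it is judged then, once.
Trained networks look in the newest picture that a camera, given by its name, has taken for a name from the list of things; names that differ only in an ending like _2 or _b are one class to them, and where a whole thing is asked for, a point or a joint stands for the part that bears it (a point fixed in the world has none). Each returns a list of dicts, best first, with "score" (0 to 1); they miss things now and then, are a little off and sometimes report something else, mostly with a low value. They report only what shows in the picture. A call takes as long as a camera call. They do not tell look-alikes from the thing itself.
- r.cut_out(target, camera): "pixels" (480x640 bool, what is visible of it) and "centre" ([column, row] in pixels, amid what is visible of it).
- r.pinpoint(target, camera): "centre" ([column, row] in pixels: a listed point, or the origin of a listed thing).
The state is a dict: "time_s": time; "joints": joint angles; "joint_velocities": joint speeds; "effort": joint torques, N m; "tcp_pos": TCP position; "ee_rot": TCP orientation; "wrist_force": force on the tool from outside, world axes, zero at the start; "moment": the same for the moment, N m; "gripper_width": opening from 0.0 (shut) to 1.0 (fully open); "gripper_force": force on a finger pad.
Only numpy, scipy, OpenCV 4.12 (cv2) and the standard library are available. Lean on these libraries where they do the work, as an engineer would, in place of code of your own. Each camera call takes 0.05 s, during which the arm holds its last target. There are 200 camera calls.

### The job

Juicing is over: strip the citrus juicer for washing. Twist the orange reamer anticlockwise to unlock it, pull it off and stand it over the pin of the wooden drying stand; hang the steel sieve level in the mouth of the metal pulp tub so that it can drip; then stand the black bowl flat in the middle of the blue drip mat. Do not disturb the espresso cup or the milk pitcher.

Things in the scene. Friction and masses are not known exactly. Their poses are not given: they have to be found in the camera images.
- juicer: Fixed motor base of a citrus juicer: steel drum 88 mm high, 124 mm wide, switch on its -x side. Origin: centre of underside, z up. On it stands a grey spigot 26 mm wide (21 at its top, 163 mm up) that does not turn, with a cross-bar 23 x 5 x 5 mm along the juicer's x axis, its top 174 mm up; it holds the reamer as a bayonet. Stacked on the base, from below: bowl, sieve, reamer.
- reamer: Orange cone, loose, 64 mm high: round upright skirt 40 mm wide to 35 mm up (grip), ribbed dome above; bore 26 wide, 20 deep. Origin: centre of underside, z up, 143 mm above juicer's at start. Locked until turned anticlockwise (from above) 1.05 to 1.35 rad, so that its x axis lies along the juicer's (+-0.15 rad; a stop ends the turn 0.1 rad beyond); turns easily. Then lift straight up 35 mm.
- sieve: Steel sieve, loose, 150 g: dish 108 mm wide, flange 132 mm wide (its underside 20 mm above origin), central round collar 45 mm wide, top 34 mm above origin: grip it, floor round it (3 mm up) free to 47 mm radius. Origin: centre of underside, z up, 106 mm above juicer's at start. Hangs by the flange in the bowl, 2 mm play; lift straight up 70 mm to clear the spigot.
- bowl: Black plastic bowl, loose, 260 g, 38 mm high, foot 104, rim 146 mm wide, spout to 95 mm from the centre at -x. Chimney 35 mm wide, top 50 mm up: grip it once reamer and sieve are off; floor round it (4 mm up) free to 50 mm radius. Origin: centre of underside, z up, 88 mm above juicer's at start. Stands on the base round the spigot, 1.5 mm play; lift straight up 90 mm to clear it.
- drying_peg: Drying stand, fixed: dark round wooden disc 92 mm wide, 12 mm high, with a steel pin 18 mm wide in the middle, its rounded top 29 mm up. Place of the reamer: over the pin, underside on the wood. Origin: centre of the underside, z up.
- pulp_tub: Pulp tub, fixed: open round metal tub 80 mm high, rim 128 mm wide outside, mouth 118 mm wide. Place of the sieve: dish in the mouth, flange lying on the rim (sieve origin then 60 mm above the tub's). Origin: centre of the underside, z up.
- drip_mat: Blue ribbed drip mat, fixed, 160 mm (x) by 150 mm (y), 8 mm high. Place of the bowl. Origin: centre of the underside, z up.
- espresso_cup: Small dark espresso cup with a handle, loose bystander, 60 x 84 x 53 mm. Origin: under the middle of its outline, z up.
- milk_pitcher: Small steel milk pitcher with an ear handle, loose bystander, 73 x 103 x 76 mm. Origin: under the middle of its outline, z up.
There are look-alikes about, which are no part of the job. Of the things that look like the drying_peg, the smaller one is meant.

How it is judged:
By the outcome, as a careful person would: the job done as asked, in the order asked, and still so for the second after the job is handed in, with the robot touching nothing.
It also fails if it takes over 115 s, if anything falls off the work surface, if the arm or the gripper's body presses on something with over 40 N, if the wrist force passes 120 N, or if a joint passes its speed limit or range.

## Working session

There is one attempt and no reset: what is moved stays moved. The work goes in short steps, Python scripts to look and compute and a tool call to move; the robot and the scene stay as the last step left them, time stands still between calls to the robot, and variables do not carry over. Pictures are saved under pics/ and viewed, at most 14 in all, crops included, and the job is handed in when it is done.

Besides the shell and the picture viewer there is one more tool, called after ">>>" by a JSON object that holds its "fn" and its "kwargs", one argument or row to a line. move_arm: Moves the arm, as the interface text tells. Its arguments: {"type":"object","properties":{"series":{"type":"array"}},"required":["series"]}

```bash
mkdir -p pics; ls; python3 - <<'E'
from station import r
import cv2,numpy as np
s=r.sense();print(s)
for n in ("top","side"):
    c=r.capture(n);print(n,{k:(np.round(v,4).tolist() if not isinstance(v,dict) else v) for k,v in c.items() if k!="img"})
    cv2.imwrite(f"pics/{n}0.png",c["img"][...,::-1])
    for t in "juicer reamer sieve bowl drying_peg pulp_tub drip_mat espresso_cup milk_pitcher".split():
        print(t,[(np.round(d["centre"]).tolist(),round(d["score"],2)) for d in r.pinpoint(t,n)],[(np.round(d["centre"]).tolist(),int(d["pixels"].sum()),round(d["score"],2)) for d in r.cut_out(t,n)])
E
```

```text
pics
{'time_s': 0.0, 'joints': array([ 8.29425096e+01,  2.20888114e+01,  3.79943899e-01, -3.03315761e-02,
       -6.84115697e+01, -1.48165922e+01]), 'joint_velocities': array([ 0.05094896,  0.04494338, -0.0144355 , -0.05840012,  0.00045714,
       -0.00269329]), 'effort': array([-6.14083056e-04, -3.90659237e+01,  1.87399703e+01,  4.21984658e+00,
        1.09708574e-02, -1.89339103e-04]), 'tcp_pos': array([0.2326053 , 0.57944654, 0.2214778 ]), 'ee_rot': array([[ 9.27932121e-01, -3.72748468e-01, -7.46779963e-04],
       [-3.72749211e-01, -9.27929913e-01, -2.02556977e-03],
       [ 6.20685616e-05,  2.15795289e-03, -9.99997670e-01]]), 'wrist_force': array([0.92234478, 0.12788014, 0.63836454]), 'moment': array([-0.02613138, -0.04140381, -0.04726201]), 'gripper_force': 0.0, 'gripper_width': 0.9965449159748562}
top {'fx': 477.1746, 'fy': 477.1746, 'cx': 318.7049, 'cy': 243.9146, 'origin': [0.2581, 0.067, 1.5272], 'orientation': [[-0.0209, 0.9826, -0.1845], [-0.9998, -0.0201, 0.0059], [0.0021, 0.1845, 0.9828]]}
juicer [] [([368.0, 267.0], 1392, 0.25)]
reamer [([373.0, 265.0], 0.69)] [([375.0
[... 774 characters left out ...]
([314.0, 314.0], 1405, 0.71)]
reamer [([393.0, 380.0], 0.67), ([314.0, 270.0], 0.57), ([248.0, 238.0], 0.54)] [([314.0, 262.0], 421, 0.72), ([315.0, 277.0], 1134, 0.71), ([396.0, 382.0], 3807, 0.25)]
sieve [([316.0, 283.0], 0.55)] [([318.0, 275.0], 1226, 0.67)]
bowl [([312.0, 289.0], 0.83)] [([308.0, 292.0], 637, 0.73)]
drying_peg [([216.0, 212.0], 0.9), ([326.0, 270.0], 0.57)] [([212.0, 209.0], 500, 0.65)]
pulp_tub [([249.0, 235.0], 0.77)] [([246.0, 224.0], 1436, 0.62)]
drip_mat [([393.0, 380.0], 0.61)] [([393.0, 380.0], 3831, 0.59)]
espresso_cup [([256.0, 266.0], 0.74), ([313.0, 320.0], 0.44)] [([257.0, 258.0], 413, 0.75)]
milk_pitcher [([404.0, 308.0], 0.71)] [([407.0, 292.0], 927, 0.82)]
```

View pics/top0.png

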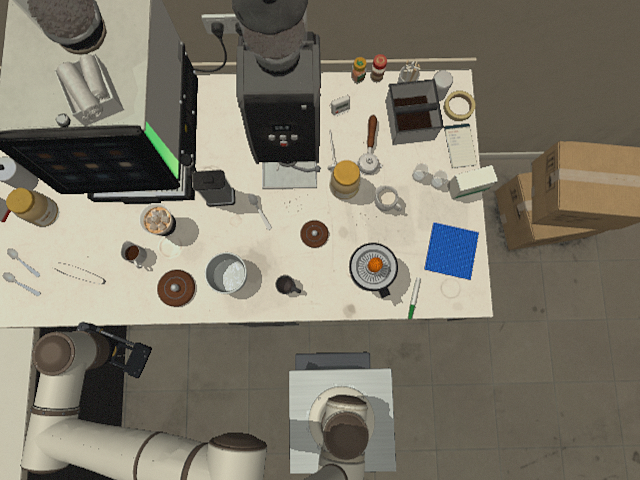

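View pics/side0.png

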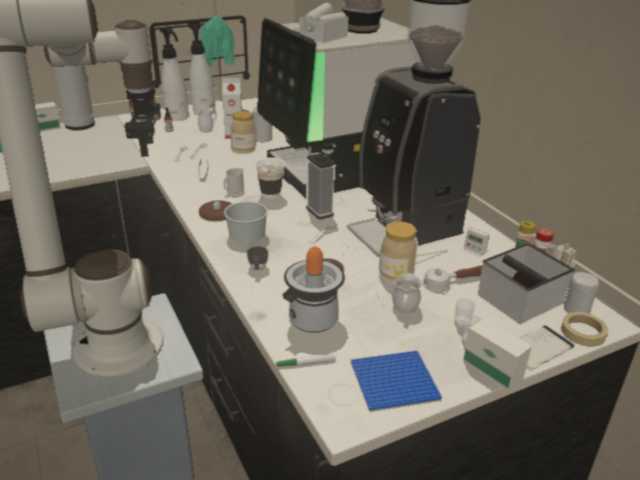

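```bash
cat > h.py <<'E'
from station import r
import cv2,numpy as np
def plane(c,uv,z):
    uv=np.atleast_2d(np.asarray(uv,float))
    d=np.c_[(uv[:,0]-c["cx"])/c["fx"],-(uv[:,1]-c["cy"])/c["fy"],-np.ones(len(uv))]@np.array(c["orientation"]).T
    o=np.array(c["origin"]);return o+d*((z-o[2])/d[:,2])[:,None]
def proj(c,P):
    q=(np.atleast_2d(P)-np.array(c["origin"]))@np.array(c["orientation"])
    return np.c_[c["cx"]+c["fx"]*q[:,0]/-q[:,2],c["cy"]-c["fy"]*q[:,1]/-q[:,2]]
def outline(m):
    k,_=cv2.findContours(m.astype(np.uint8),cv2.RETR_EXTERNAL,cv2.CHAIN_APPROX_NONE);return max(k,key=len)[:,0]
def tri(c1,p1,c2,p2):
    a=plane(c1,p1,0)[0];b=plane(c2,p2,0)[0];o1=np.array(c1["origin"]);o2=np.array(c2["origin"])
    d1=(a-o1)/np.linalg.norm(a-o1);d2=(b-o2)/np.linalg.norm(b-o2)
    s=np.linalg.lstsq(np.c_[d1,-d2],o2-o1,rcond=None)[0];x=o1+s[0]*d1;y=o2+s[1]*d2
    return (x+y)/2,np.linalg.norm(x-y)
E
python3 - <<'E'
from h import *
Z=dict(sieve=.13,drying_peg=.012,pulp_tub=.08,drip_mat=.008,espresso_cup=.05,milk_pitcher=.07)
for n in ("top","side"):
    c=r.capture(n)
    for t,z in Z.items():
        for d in r.cut_out(t,n):
            p=plane(c,outline(d["pixels"]),z)[:,:2].astype(np.float32)
            (e,ax,an)=cv2.fitEllipse(p);b=cv2.minAreaRect(p)
            print(n,t,round(d["score"],2),np.round(e,3),np.round(ax,3),"rect",np.round(b[0],3),np.round(b[1],3),round(b[2],1),"mec",np.round(cv2.minEnclosingCircle(p)[1]*2,3))
    i=c["img"][...,::-1]
    if n=="top":
        a=cv2.resize(i[210:310,150:350],(800,400),interpolation=cv2.INTER_CUBIC)
        cv2.imwrite("pics/c1.png",a)
E
```

```text
top sieve 0.63 [ 0.451 -0.102] [0.128 0.13 ] rect [ 0.452 -0.102] [0.129 0.128] 25.1 mec 0.134
top drying_peg 0.66 [0.413 0.516] [0.116 0.118] rect [0.413 0.515] [0.118 0.114] 88.8 mec 0.121
top drying_peg 0.61 [0.579 0.073] [0.087 0.089] rect [0.579 0.074] [0.088 0.086] 88.8 mec 0.091
top pulp_tub 0.73 [0.448 0.345] [0.124 0.129] rect [0.449 0.346] [0.129 0.123] 88.8 mec 0.132
top pulp_tub 0.57 [ 0.392 -0.111] [0.034 0.102] rect [ 0.384 -0.106] [0.091 0.034] 86.8 mec 0.096
top pulp_tub 0.51 [ 0.502 -0.348] [0.167 0.179] rect [ 0.502 -0.349] [0.147 0.156] 76.5 mec 0.205
top drip_mat 0.9 [ 0.515 -0.37 ] [0.171 0.185] rect [ 0.515 -0.37 ] [0.151 0.162] 76.3 mec 0.211
top espresso_cup 0.69 [0.409 0.162] [0.053 0.077] rect [0.411 0.157] [0.078 0.056] 88.8 mec 0.084
top milk_pitcher 0.77 [ 0.674 -0.16 ] [0.077 0.094] rect [ 0.677 -0.162] [0.085 0.082] 88.8 mec 0.104
top milk_pitcher 0.56 [ 0.467 -0.111] [0.036 0.039] rect [ 0.465 -0.111] [0.037 0.038] 87.7 mec 0.042
side sieve 0.58 [ 0.45 -0.11] [0.121 0.133] rect [ 0.45  -0.109] [0.124 0.13 ] 64.8 mec 0.135
side sieve 0.55 [ 0.388 -0.234] [0.111 0.126] rect [ 0.387 -0.231] [0.129 0.107] 64.5 mec 0.143
side drying_peg 0.89 [0.405 0.514] [0.098 0.139] rect [0.402 0.516] [0.135 0.097] 59.5 mec 0.139
side drying_peg 0.46 [0.61 0.08] [0.022 0.065] rect [0.612 0.079] [0.022 0.065] 19.5 mec 0.066
side pulp_tub 0.98 [0.433 0.297] [0.123 0.25 ] rect [0.427 0.295] [0.239 0.124] 65.1 mec 0.243
side drip_mat 0.72 [0.56  0.081] [0.167 0.309] rect [0.503 0.002] [0.12 0.16] 61.3 mec 0.189
side drip_mat 0.67 [ 0.514 -0.374] [0.176 0.192] rect [ 0.515 -0.373] [0.156 0.163] 75.9 mec 0.217
side espresso_cup 0.87 [0.404 0.143] [0.056 0.121] rect [0.403 0.14 ] [0.12  0.057] 68.9 mec 0.121
side milk_pitcher 0.88 [ 0.664 -0.187] [0.068 0.169] rect [ 0.664 -0.186] [0.165 0.066] 53.1 mec 0.166
side milk_pitcher 0.41 [0.525 0.038] [0.045 0.143] rect [0.526 0.04 ] [0.14  0.043] 64.2 mec 0.14
```

View pics/c1.png

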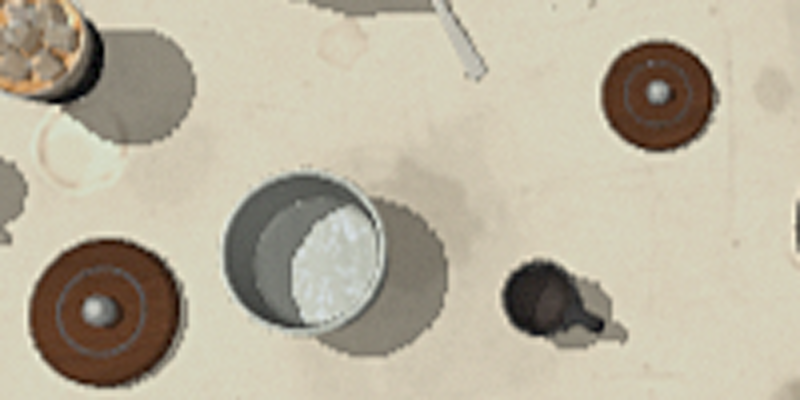

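Look-alikes of the drying stand in the top picture are the disc at (175,288), about 117 mm wide, and the disc at (314,234), about 88 mm wide. The smaller one at (314,234), world (0.579, 0.073), is the one meant. The tub is at (226,273), the mat at (453,250), the juicer at (374,266) and the dark espresso cup at (286,285).

>>> {"fn": "move_arm", "kwargs": {
  "series": [
    [[0,0,0],[0.06,0.072,-0.02],1],
    [[0,0,0],[0.06,0.072,-0.02],1],
    [[0,0,0],[0.06,0.072,-0.02],1],
    [[0,0,0],[0.06,0.072,-0.02],1],
    [[0,0,0],[0.06,0.072,-0.02],1],
    [[0,0,0],[0.06,0.072,-0.02],1],
    [[0,0,0],[0.06,0.072,-0.02],1],
    [[0,0,0],[0.06,0.072,-0.02],1],
    [[0,0,0],[0.06,0.072,-0.02],1],
    [[0,0,0],[0.06,0.072,-0.02],1],
    [[0,0,0],[0.06,0.072,-0.02],1],
    [[0,0,0],[0.06,0.072,-0.02],1]
  ]
}}

```text
time_s: 3.8
tcp_pos: [0.406, 0.043, 0.3435]
ee_rot: [[0.928, -0.372, 0.002], [-0.372, -0.928, 0.001], [0.001, -0.001, -1.0]]
wrist_force: [1.1, 0.8, -0.6]
gripper_width: 0.997
gripper_force: 0.0
```

>>> {"fn": "move_arm", "kwargs": {
  "series": [
    [[0,0,0],[0.06,0.08,-0.02],1],
    [[0,0,0],[0.06,0.08,-0.02],1],
    [[0,0,0],[0.06,0.08,0],1],
    [[0,0,0],[0,0,0],1],
    [[0,0,0],[0,0,0],1]
  ]
}}

```text
time_s: 4.3
tcp_pos: [0.4441, -0.0992, 0.3618]
ee_rot: [[0.927, -0.376, -0.001], [-0.376, -0.927, 0.0], [-0.001, 0.0, -1.0]]
wrist_force: [-0.4, 0.8, -0.2]
gripper_width: 1.003
gripper_force: 0.0
```

```bash
cat >> h.py <<'E'
def go(x,y,z,yaw=None):
    "tool-frame shift (fraction of full scale) and turn still to do"
    s=r.sense();R=np.array(s["ee_rot"]);d=np.array([x,y,z])-s["tcp_pos"]
    print("tcp",np.round(s["tcp_pos"],4),"yaw",round(float(np.degrees(np.arctan2(R[1,0],R[0,0]))),1),"tilt",np.round(R[:2,2],4),"j",np.round(s["joints"],0),"t",s["time_s"])
    print("shift",np.round(R.T@d/.5,4))
    return s
E
python3 - <<'E'
from h import *
go(.451,-.102,.36)
c=r.capture("wrist");print(c["origin"],c["orientation"],c["fx"])
cv2.imwrite("pics/w1.png",c["img"][...,::-1])
print(proj(c,[[.451,-.102,.13]]))
for t in ("sieve","bowl","reamer"):
    for d in r.cut_out(t,"wrist"):
        print(t,d["score"],d["centre"])
E
```

```text
tcp [ 0.4441 -0.0992  0.3618] yaw -22.1 tilt [-0.0008  0.0002] j [  8.   1.  -7.  -0. -82.  60.] t 4.3
shift [ 0.0149 -0.0001  0.0036]
[ 0.50860205 -0.12384195  0.52382583] [[-3.76122017e-01  8.95313511e-01  2.38633497e-01]
 [-9.26570012e-01 -3.63570385e-01 -9.63565636e-02]
 [ 4.90739430e-04 -2.57352468e-01  9.66317477e-01]] 418.72425596539716
[[325.99295376 197.21155891]]
sieve 0.77 [321.1, 180.9]
reamer 0.59 [320.5, 207.1]
```

View pics/w1.png

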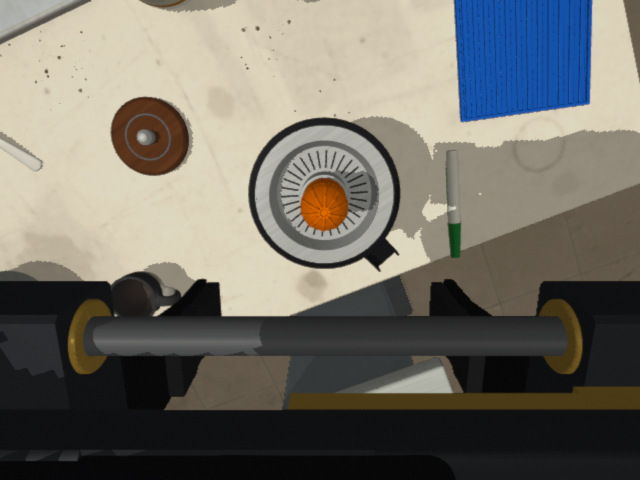

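The wrist picture shows the juicer stack at about (324,193), its orange reamer at (324,204), the spout at (384,258), the chosen stand at (150,135) and the mat at the upper right.

```bash
python3 - <<'E'
from h import *
from scipy.optimize import least_squares
c=r.capture("wrist")
def circ(p,rad=None):
    f=lambda q:np.hypot(p[:,0]-q[0],p[:,1]-q[1])-q[2]
    s=least_squares(f,[*p.mean(0),.05],loss="soft_l1",f_scale=.001);return np.round(s.x,4),round(float(np.median(abs(s.fun))),4)
for t,z in dict(sieve=.1275,bowl=.125,reamer=.178,drying_peg=.012).items():
    for d in r.cut_out(t,"wrist"):
        print(t,round(d["score"],2),circ(plane(c,outline(d["pixels"]),z)[:,:2]))
    print(t,"pin",[(np.round(d["centre"],1),round(d["score"],2)) for d in r.pinpoint(t,"wrist")])
hsv=cv2.cvtColor(c["img"],cv2.COLOR_RGB2HSV)
m=cv2.inRange(hsv,(3,150,90),(20,255,255));o=outline(m)
print("orange",circ(plane(c,o,.178)[:,:2]))
# bowl rim: radial search for outer dark edge
g=cv2.cvtColor(c["img"],cv2.COLOR_RGB2GRAY).astype(float);C=np.array([.451,-.102])
pts=[];inn=[]
for a in np.radians(np.arange(0,360,4)):
    rr=np.arange(.055,.085,.0005);P=np.c_[C[0]+rr*np.cos(a),C[1]+rr*np.sin(a),np.full(len(rr),.126)]
    uv=proj(c,P).astype(np.float32);v=cv2.remap(g.astype(np.float32),uv[:,:1],uv[:,1:],cv2.INTER_LINEAR)[:,0];dv=np.diff(v)
    inn.append(P[np.argmin(dv),:2]); pts.append(P[np.argmax(dv),:2])
print("rim",circ(np.array(pts)),"flange",circ(np.array(inn)))
sp=plane(c,[[384,262],[371,264],[398,251],[366,262],[394,240]],.12)[:,:2]-C;print(np.round(np.degrees(np.arctan2(sp[:,1],sp[:,0])),1),np.round(np.hypot(*sp.T),3))
cr=c["img"][140:240,250:400][...,::-1];cv2.imwrite("pics/c2.png",cv2.resize(cr,(750,500),interpolation=cv2.INTER_CUBIC))
E
```

```text
sieve 0.96 (array([ 0.4519, -0.1   ,  0.0652]), 0.0003)
sieve pin [(array([323.3, 196.8]), 0.92)]
bowl 0.86 (array([ 0.4515, -0.1001,  0.0728]), 0.0004)
bowl pin [(array([322.6, 196.9]), 0.31)]
reamer 0.59 (array([ 0.4528, -0.1002,  0.0207]), 0.0007)
reamer pin [(array([328.3, 199.7]), 0.65)]
drying_peg 0.88 (array([0.5795, 0.0715, 0.0455]), 0.0004)
drying_peg 0.56 (array([ 0.4262, -0.0906,  0.0309]), 0.0012)
drying_peg 0.55 (array([ 0.4978, -0.3615,  0.0773]), 0.0079)
drying_peg pin [(array([154.3, 133.9]), 0.7)]
orange (array([ 0.4528, -0.1006,  0.0205]), 0.0008)
rim (array([ 0.4519, -0.1002,  0.0724]), 0.0002) flange (array([ 0.4515, -0.1001,  0.066 ]), 0.0002)
[-162.2 -170.1 -150.7 -172.5 -146.3] [0.089 0.083 0.09  0.078 0.08 ]
```

View pics/c2.png

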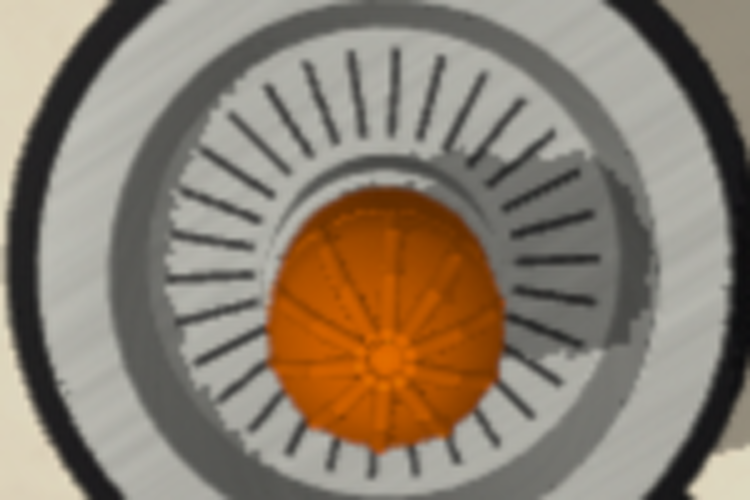

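>>> {"fn": "move_arm", "kwargs": {
  "series": [
    [[0,0,0],[0.015,-0.004,0.03],1],
    [[0,0,0],[0,0,0.08],1],
    [[0,0,0],[0,0,0.08],1],
    [[0,0,0],[0,0,0.08],1],
    [[0,0,0],[0,0,0.08],1],
    [[0,0,0],[0,0,0.04],1],
    [[0,0,0],[0,0,0.02],1],
    [[0,0,0],[0,0,0.01],1],
    [[0,0,0],[0,0,0.007],1],
    [[0,0,0],[0,0,0],1],
    [[0,0,0],[0,0,0],1]
  ]
}}

```text
time_s: 6.05
tcp_pos: [0.4527, -0.0989, 0.1497]
ee_rot: [[0.928, -0.372, 0.002], [-0.372, -0.928, 0.0], [0.002, -0.001, -1.0]]
wrist_force: [0.7, -0.5, -0.7]
gripper_width: 0.997
gripper_force: 0.0
```

```bash
python3 - <<'E'
from h import *
s=go(.4517,-.1001,.147);print(s["wrist_force"])
c=r.capture("wrist");cv2.imwrite("pics/w2.png",c["img"][...,::-1])
E
```

```text
tcp [ 0.4527 -0.0989  0.1497] yaw -21.9 tilt [0.0022 0.0001] j [  8.  10. -28.   0. -52.  60.] t 6.05
shift [-0.001   0.0029  0.0053]
[ 0.74945914 -0.49405314 -0.68875114]
```

>>> {"fn": "move_arm", "kwargs": {
  "series": [
    [[0,0,0],[-0.001,0.002,0.004],1],
    [[0,0,0],[0,0,0],0],
    [[0,0,0],[0,0,0],0],
    [[0,0,0],[0,0,0],0],
    [[0,0,0],[0,0,0],0],
    [[0,0,0],[0,0,0],0],
    [[0,0,0],[0,0,0],0],
    [[0,0,0],[0,0,0],0],
    [[0,0,0],[0,0,0],0]
  ]
}}

```text
time_s: 7.0
tcp_pos: [0.451, -0.0999, 0.1467]
ee_rot: [[0.928, -0.373, -0.0], [-0.373, -0.928, -0.0], [-0.0, 0.0, -1.0]]
wrist_force: [-0.2, -1.6, -0.6]
gripper_width: 0.46
gripper_force: 30.0
```

```bash
python3 - <<'E'
from h import *
s=go(.4517,-.1001,.147);print(s["wrist_force"],s["moment"],s["gripper_width"],s["gripper_force"])
E
```

```text
tcp [ 0.451  -0.0999  0.1467] yaw -21.9 tilt [-0.0003 -0.0003] j [  8.  11. -28.   0. -51.  60.] t 7.0
shift [ 0.0014 -0.0001 -0.0006]
[-0.20240996 -1.56471537 -0.59783167] [-0.30313616  0.10678064  0.00299771] 0.45951795108696314 29.998306186398622
```

Gripped, with 40 mm between the pads and little side force. Now the anticlockwise turn, which is negative about tool z: 1.0 rad first.

>>> {"fn": "move_arm", "kwargs": {
  "series": [
    [[0,0,-1],[0,0,0],0],
    [[0,0,-1],[0,0,0],0],
    [[0,0,-1],[0,0,0],0],
    [[0,0,-1],[0,0,0],0],
    [[0,0,-1],[0,0,0],0],
    [[0,0,-1],[0,0,0],0],
    [[0,0,-1],[0,0,0],0],
    [[0,0,-1],[0,0,0],0],
    [[0,0,-1],[0,0,0],0],
    [[0,0,-1],[0,0,0],0],
    [[0,0,0],[0,0,0],0],
    [[0,0,0],[0,0,0],0]
  ]
}}

```text
time_s: 8.2
tcp_pos: [0.4504, -0.1015, 0.1467]
ee_rot: [[0.815, 0.58, -0.002], [0.58, -0.815, -0.003], [-0.003, 0.001, -1.0]]
wrist_force: [1.1, -7.6, -0.6]
gripper_width: 0.456
gripper_force: 30.0
```

```bash
python3 - <<'E'
from h import *
s=go(.4517,-.1001,.147);print(s["wrist_force"],s["moment"],s["gripper_width"],s["gripper_force"])
E
```

```text
tcp [ 0.4504 -0.1015  0.1467] yaw 35.4 tilt [-0.0019 -0.003 ] j [  8.  11. -28.   0. -52. 118.] t 8.2
shift [ 0.0036 -0.0007 -0.0006]
[ 1.12755104 -7.62727621 -0.60913607] [-2.51042375  0.0598047  -0.04908371] 0.45580281210328527 30.002434770922264
```

>>> {"fn": "move_arm", "kwargs": {
  "series": [
    [[0,0,-0.5],[0,0,0],0],
    [[0,0,-0.5],[0,0,0],0],
    [[0,0,0],[0,0,0],0]
  ]
}}

```text
time_s: 8.5
tcp_pos: [0.4505, -0.1016, 0.1467]
ee_rot: [[0.752, 0.659, -0.002], [0.659, -0.752, -0.003], [-0.003, 0.001, -1.0]]
wrist_force: [-0.3, -8.8, -0.7]
gripper_width: 0.458
gripper_force: 30.0
```

```bash
python3 - <<'E'
from h import *
s=go(.4517,-.1001,.147);print(s["wrist_force"],s["moment"],s["gripper_width"],s["gripper_force"])
E
```

```text
tcp [ 0.4505 -0.1016  0.1467] yaw 41.2 tilt [-0.0019 -0.0032] j [  8.  11. -28.   0. -52. 123.] t 8.5
shift [ 0.0038 -0.0006 -0.0006]
[-0.28298285 -8.84286837 -0.68505874] [-2.68744911 -0.01156012 -0.02456361] 0.4577725197408919 30.003293291611044
```

>>> {"fn": "move_arm", "kwargs": {
  "series": [
    [[0,0,-0.5],[0,0,0],0],
    [[0,0,-0.5],[0,0,0],0],
    [[0,0,0],[0,0,0],0]
  ]
}}

```text
time_s: 8.8
tcp_pos: [0.4506, -0.1017, 0.1468]
ee_rot: [[0.683, 0.731, -0.002], [0.731, -0.683, -0.003], [-0.003, 0.001, -1.0]]
wrist_force: [0.0, -9.2, -1.7]
gripper_width: 0.454
gripper_force: 30.0
```

```bash
python3 - <<'E'
from h import *
s=go(.4517,-.1001,.147);print(s["wrist_force"],s["moment"],s["gripper_width"],s["gripper_force"])
E
```

```text
tcp [ 0.4506 -0.1017  0.1468] yaw 46.9 tilt [-0.0015 -0.0033] j [  8.  11. -28.   0. -52. 129.] t 8.8
shift [ 0.0038 -0.0006 -0.0005]
[ 0.01196076 -9.20908224 -1.65846927] [-2.83647584 -0.21041987 -0.06115135] 0.45354553875482106 30.006486942993433
```

>>> {"fn": "move_arm", "kwargs": {
  "series": [
    [[0,0,-0.5],[0.003,0,0],0],
    [[0,0,0],[0,0,0],0]
  ]
}}

```text
time_s: 9.0
tcp_pos: [0.4506, -0.1018, 0.1467]
ee_rot: [[0.646, 0.764, -0.004], [0.764, -0.646, -0.006], [-0.007, 0.0, -1.0]]
wrist_force: [-1.5, -15.6, 0.5]
gripper_width: 0.459
gripper_force: 30.0
```

```bash
python3 - <<'E'
from h import *
s=go(.4517,-.1001,.147);print(s["wrist_force"],s["moment"],s["effort"][5])
E
```

```text
tcp [ 0.4506 -0.1018  0.1467] yaw 49.8 tilt [-0.0042 -0.0055] j [  8.  11. -28.   0. -52. 132.] t 9.0
shift [ 0.004  -0.0006 -0.0006]
[ -1.48989552 -15.58938772   0.54044995] [-4.47480164  0.20061902 -0.12176792] 0.2909301035106182
```

>>> {"fn": "move_arm", "kwargs": {
  "series": [
    [[0,0,-0.5],[0,0,0],0],
    [[0,0,0],[0,0,0],0]
  ]
}}

```text
time_s: 9.2
tcp_pos: [0.4506, -0.1022, 0.1467]
ee_rot: [[0.607, 0.795, -0.004], [0.795, -0.607, -0.006], [-0.007, 0.0, -1.0]]
wrist_force: [-0.4, -16.4, -0.4]
gripper_width: 0.457
gripper_force: 30.0
```

```bash
python3 - <<'E'
from h import *
s=go(.4517,-.1001,.147);print(s["wrist_force"],s["moment"],s["effort"][5])
E
```

```text
tcp [ 0.4506 -0.1022  0.1467] yaw 52.6 tilt [-0.0041 -0.0058] j [  8.  11. -28.   0. -52. 135.] t 9.2
shift [ 0.0046 -0.0008 -0.0006]
[ -0.41755246 -16.40139199  -0.40535372] [-4.84446095  0.0469177  -0.10493966] 0.3370849695056677
```

>>> {"fn": "move_arm", "kwargs": {
  "series": [
    [[0,0,0],[-0.006,0.004,0],0],
    [[0,0,0],[0,0,0],0],
    [[0,0,-0.4],[0,0,0],0],
    [[0,0,0],[0,0,0],0]
  ]
}}

```text
time_s: 9.6
tcp_pos: [0.4517, -0.1028, 0.1467]
ee_rot: [[0.574, 0.819, -0.001], [0.819, -0.574, -0.001], [-0.001, 0.0, -1.0]]
wrist_force: [-0.4, -4.9, 0.5]
gripper_width: 0.458
gripper_force: 30.0
```

```bash
python3 - <<'E'
from h import *
s=go(.4517,-.1001,.147);print(s["wrist_force"],s["moment"],s["effort"][5])
E
```

```text
tcp [ 0.4517 -0.1028  0.1467] yaw 54.9 tilt [-0.0008 -0.0012] j [  7.  11. -28.   0. -52. 137.] t 9.6
shift [ 0.0044 -0.0031 -0.0007]
[-0.37592137 -4.91093448  0.46060657] [-1.55660276  0.09980484 -0.02247659] 0.16965284943580627
```

>>> {"fn": "move_arm", "kwargs": {
  "series": [
    [[0,0,-0.4],[0,0,0],0],
    [[0,0,0],[0,0,0],0]
  ]
}}

```text
time_s: 9.8
tcp_pos: [0.4517, -0.103, 0.1467]
ee_rot: [[0.541, 0.841, -0.001], [0.841, -0.541, -0.002], [-0.002, 0.0, -1.0]]
wrist_force: [-0.1, -6.0, -0.8]
gripper_width: 0.457
gripper_force: 30.0
```

```bash
python3 - <<'E'
from h import *
s=go(.4517,-.1001,.147);print(s["wrist_force"],s["moment"],s["effort"][5])
E
```

```text
tcp [ 0.4517 -0.103   0.1467] yaw 57.2 tilt [-0.0008 -0.0017] j [  7.  11. -28.   0. -52. 140.] t 9.8
shift [ 0.0049 -0.0033 -0.0006]
[-0.07290019 -5.97457047 -0.77429097] [-1.9312696  -0.02982096 -0.12350238] 0.24369615130126476
```

>>> {"fn": "move_arm", "kwargs": {
  "series": [
    [[0,0,-0.5],[0,0,0],0],
    [[0,0,0],[0,0,0],0]
  ]
}}

```text
time_s: 10.0
tcp_pos: [0.4518, -0.1031, 0.1467]
ee_rot: [[0.499, 0.866, -0.0], [0.866, -0.499, -0.002], [-0.002, 0.0, -1.0]]
wrist_force: [-0.4, -7.6, -0.0]
gripper_width: 0.453
gripper_force: 30.1
```

```bash
python3 - <<'E'
from h import *
s=go(.4517,-.1001,.147);print(s["wrist_force"],s["moment"],s["effort"][5])
E
```

```text
tcp [ 0.4518 -0.1031  0.1467] yaw 60.0 tilt [-0.0005 -0.0016] j [  7.  11. -28.   0. -52. 143.] t 10.0
shift [ 0.0051 -0.0032 -0.0006]
[-0.36262621 -7.57565447 -0.02848786] [-2.04794134 -0.07859557 -0.36112638] 0.5090070515871048
```

>>> {"fn": "move_arm", "kwargs": {
  "series": [
    [[0,0,-0.4],[0,0,0],0],
    [[0,0,0],[0,0,0],0]
  ]
}}

```text
time_s: 10.2
tcp_pos: [0.4519, -0.1031, 0.1467]
ee_rot: [[0.465, 0.885, -0.0], [0.885, -0.465, -0.001], [-0.001, 0.0, -1.0]]
wrist_force: [-0.5, -7.9, -0.5]
gripper_width: 0.454
gripper_force: 30.2
```

```bash
python3 - <<'E'
from h import *
s=go(.4517,-.1001,.147);print(s["wrist_force"],s["moment"],s["effort"][5])
E
```

```text
tcp [ 0.4519 -0.1031  0.1467] yaw 62.3 tilt [-0.0002 -0.0013] j [  7.  11. -28.   0. -51. 145.] t 10.2
shift [ 0.005  -0.0032 -0.0006]
[-0.50476821 -7.9247016  -0.4765561 ] [-2.06529519 -0.19922952 -0.60779207] 0.6875750049948692
```

The moment rises at the stop, around yaw 59°. I'll turn back 0.13 rad and lift.

>>> {"fn": "move_arm", "kwargs": {
  "series": [
    [[0,0,0.6],[-0.0016,0.001,0],0],
    [[0,0,0.7],[0,0,0],0],
    [[0,0,0],[0,0,-0.005],0],
    [[0,0,0],[0,0,-0.005],0],
    [[0,0,0],[0,0,-0.005],0],
    [[0,0,0],[0,0,0],0]
  ]
}}

```text
time_s: 10.8
tcp_pos: [0.4524, -0.1029, 0.1546]
ee_rot: [[0.574, 0.819, 0.001], [0.819, -0.574, 0.0], [0.001, 0.001, -1.0]]
wrist_force: [-0.2, 0.2, -0.6]
gripper_width: 0.457
gripper_force: 30.0
```

```bash
python3 - <<'E'
from h import *
s=go(.4517,-.1001,.147);print(s["wrist_force"],s["moment"],s["effort"][5])
E
```

```text
tcp [ 0.4524 -0.1029  0.1546] yaw 54.9 tilt [0.0012 0.0004] j [  7.  10. -27.  -0. -53. 138.] t 10.8
shift [ 0.0037 -0.0044  0.0152]
[-0.1988005   0.20939201 -0.58886538] [-0.0876433  -0.07170071 -0.03926189] 0.004588391748256981
```

>>> {"fn": "move_arm", "kwargs": {
  "series": [
    [[0,0,0],[0,0,-0.03],0],
    [[0,0,0],[0,0,-0.05],0],
    [[0,0,0],[0,0,-0.08],0],
    [[0,0,0],[0,0,-0.04],0],
    [[0,0,0],[0.08,0,0],0],
    [[0,0,0],[0.08,0,0],0],
    [[0,0,0],[0.08,0,0],0],
    [[0,0,0],[0.06,0,0],0],
    [[0,0,0],[0,0,0],0],
    [[0,0,0],[0,0,0],0],
    [[0,0,0],[0,0,0],0]
  ]
}}

```text
time_s: 11.9
tcp_pos: [0.5376, 0.0191, 0.254]
ee_rot: [[0.575, 0.818, -0.001], [0.818, -0.575, -0.0], [-0.0, -0.001, -1.0]]
wrist_force: [-0.2, 0.5, -1.5]
gripper_width: 0.453
gripper_force: 30.0
```

```bash
cat >> h.py <<'E'
from scipy.optimize import least_squares
def circ(p):
    f=lambda q:np.hypot(p[:,0]-q[0],p[:,1]-q[1])-q[2]
    s=least_squares(f,[*p.mean(0),.05],loss="soft_l1",f_scale=.001);return np.round(s.x,4),round(float(np.median(abs(s.fun))),4)
E
python3 - <<'E'
from h import *
s=go(.5795,.0715,.25);print(s["gripper_width"],s["wrist_force"])
c=r.capture("wrist");cv2.imwrite("pics/w3.png",c["img"][...,::-1])
for d in r.cut_out("drying_peg","wrist"): print(round(d["score"],2),circ(plane(c,outline(d["pixels"]),.012)[:,:2]))
for d in r.cut_out("sieve","wrist"): print("sieve",round(d["score"],2),circ(plane(c,outline(d["pixels"]),.1275)[:,:2]))
E
```

```text
tcp [0.5376 0.0191 0.254 ] yaw 54.9 tilt [-0.0007 -0.0001] j [ 19.  12.  -9.  -0. -69. 126.] t 11.9
shift [0.1339 0.0082 0.008 ]
0.4531021031788411 [-0.15616764  0.46347532 -1.53450131]
0.6 (array([0.5803, 0.0739, 0.0451]), 0.0002)
sieve 0.68 (array([ 0.4993, -0.1035,  0.0078]), 0.0014)
```

View pics/w3.png

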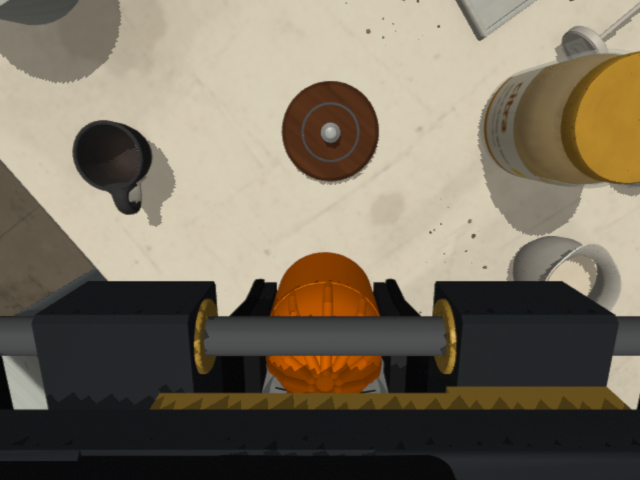

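The wrist picture shows the reamer in the fingers at (325,320), the stand at (330,132) with the pin at (331,131), and the cup and the jar clear of the path.

>>> {"fn": "move_arm", "kwargs": {
  "series": [
    [[0,0,0],[0.07,0.004,0],0],
    [[0,0,0],[0.067,0.004,0],0],
    [[0,0,0],[0,0,0.08],0],
    [[0,0,0],[0,0,0.08],0],
    [[0,0,0],[0,0,0.08],0],
    [[0,0,0],[0,0,0.08],0],
    [[0,0,0],[0,0,0.06],0],
    [[0,0,0],[0,0,0.03],0],
    [[0,0,0],[0,0,0.01],0],
    [[0,0,0],[0,0,0],0],
    [[0,0,0],[0,0,0],0]
  ]
}}

```text
time_s: 13.15
tcp_pos: [0.5819, 0.0734, 0.0455]
ee_rot: [[0.575, 0.818, 0.003], [0.818, -0.575, 0.001], [0.002, 0.002, -1.0]]
wrist_force: [0.3, -1.0, -0.5]
gripper_width: 0.451
gripper_force: 30.0
```

```bash
python3 - <<'E'
from h import *
s=go(.580,.073,.039);print(s["gripper_width"],s["wrist_force"])
c=r.capture("side");i=c["img"][...,::-1]
u=proj(c,[[.58,.073,.03]])[0];x,y=u.astype(int);print(u)
a=cv2.resize(i[y-35:y+25,x-40:x+40],(640,480),interpolation=cv2.INTER_CUBIC)
w=r.capture("wrist")["img"][...,::-1];w=cv2.resize(w[200:480,150:500],(600,480))
cv2.imwrite("pics/w4.png",cv2.resize(np.hstack([a,w]),(800,310)))
E
```

```text
tcp [0.5819 0.0734 0.0455] yaw 54.9 tilt [0.0025 0.0007] j [ 23.  29. -17.   0. -44. 122.] t 13.15
shift [-0.0028 -0.0027  0.013 ]
0.45055964272646865 [ 0.28954115 -0.95269855 -0.51823932]
[327.14656786 260.7276863 ]
```

View pics/w4.png

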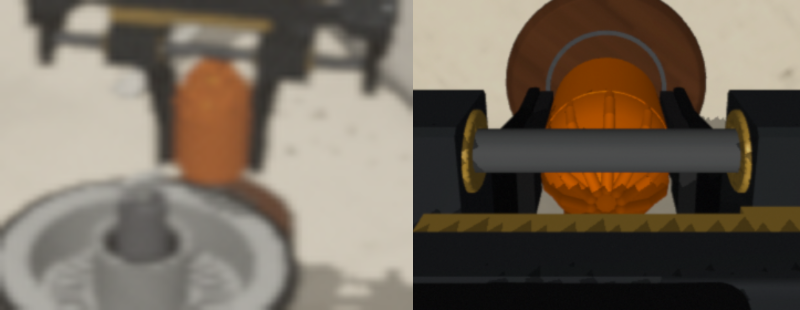

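The reamer is centred over the disc sideways. Lowering with force checks.

>>> {"fn": "move_arm", "kwargs": {
  "series": [
    [[0,0,0],[-0.002,-0.001,0.012],0],
    [[0,0,0],[0,0,0.012],0],
    [[0,0,0],[0,0,0.012],0],
    [[0,0,0],[0,0,0],0],
    [[0,0,0],[0,0,0],0]
  ]
}}

```text
time_s: 13.75
tcp_pos: [0.5798, 0.0727, 0.0258]
ee_rot: [[0.575, 0.818, -0.001], [0.818, -0.575, -0.0], [-0.001, -0.0, -1.0]]
wrist_force: [0.2, -0.1, -0.1]
gripper_width: 0.452
gripper_force: 30.0
```

```bash
python3 - <<'E'
from h import *
s=go(.580,.073,.0157);print(s["gripper_width"],s["wrist_force"],s["moment"])
E
```

```text
tcp [0.5798 0.0727 0.0258] yaw 54.9 tilt [-0.0007 -0.0004] j [ 23.  30. -19.   0. -41. 122.] t 13.75
shift [ 0.0007 -0.      0.0201]
0.45150391067082496 [ 0.15054533 -0.06261334 -0.10824217] [-0.10713372 -0.05975413  0.02562498]
```

>>> {"fn": "move_arm", "kwargs": {
  "series": [
    [[0,0,0],[0,0,0.008],0],
    [[0,0,0],[0,0,0.006],0],
    [[0,0,0],[0,0,0.004],0],
    [[0,0,0],[0,0,0],0],
    [[0,0,0],[0,0,0],0]
  ]
}}

```text
time_s: 14.25
tcp_pos: [0.5799, 0.0728, 0.0171]
ee_rot: [[0.575, 0.818, -0.0], [0.818, -0.575, -0.0], [-0.0, 0.0, -1.0]]
wrist_force: [0.4, -0.5, -1.4]
gripper_width: 0.455
gripper_force: 30.0
```

```bash
python3 - <<'E'
from h import *
s=go(.580,.073,.0157);print(s["gripper_width"],s["wrist_force"],s["moment"])
E
```

```text
tcp [0.5799 0.0728 0.0171] yaw 54.9 tilt [-0.     -0.0001] j [ 23.  31. -19.   0. -40. 122.] t 14.25
shift [ 0.0004 -0.0002  0.0029]
0.4554840139017087 [ 0.38543731 -0.4535737  -1.39464545] [-0.11927655 -0.09317213  0.07139667]
```

>>> {"fn": "move_arm", "kwargs": {
  "series": [
    [[0,0,0],[0,0,0.002],0],
    [[0,0,0],[0,0,0],0],
    [[0,0,0],[0,0,0],0.7],
    [[0,0,0],[0,0,0],0.7],
    [[0,0,0],[0,0,0],0.7],
    [[0,0,0],[0,0,-0.02],0.7],
    [[0,0,0],[0,0,-0.05],0.7],
    [[0,0,0],[0,0,-0.08],0.7],
    [[0,0,0],[0,0,-0.08],0.7],
    [[0,0,0],[0,0,-0.08],0.7],
    [[0,0,0],[0,0,-0.08],0.7],
    [[0,0,0],[0,0,-0.08],0.7]
  ]
}}

```text
time_s: 15.45
tcp_pos: [0.5795, 0.0726, 0.2541]
ee_rot: [[0.575, 0.818, 0.001], [0.818, -0.575, 0.0], [0.001, 0.001, -1.0]]
wrist_force: [0.2, 0.9, 0.4]
gripper_width: 0.7
gripper_force: 0.0
```

```bash
python3 - <<'E'
from h import *
s=go(.4524,-.1029,.27);print(s["gripper_width"],s["wrist_force"],s["moment"])
c=r.capture("side");i=c["img"][...,::-1]
x,y=proj(c,[[.52,-.01,.05]])[0].astype(int)
cv2.imwrite("pics/s2.png",cv2.resize(i[y-60:y+60,x-80:x+80],(640,480),interpolation=cv2.INTER_CUBIC))
E
```

```text
tcp [0.5795 0.0726 0.2541] yaw 54.9 tilt [0.0014 0.0005] j [ 23.  17.  -3.   0. -70. 122.] t 15.45
shift [-0.4332 -0.0062 -0.0324]
0.7002364033795442 [0.17460973 0.89958505 0.4421674 ] [-0.04369336 -0.14772485 -0.02962545]
```

View pics/s2.png

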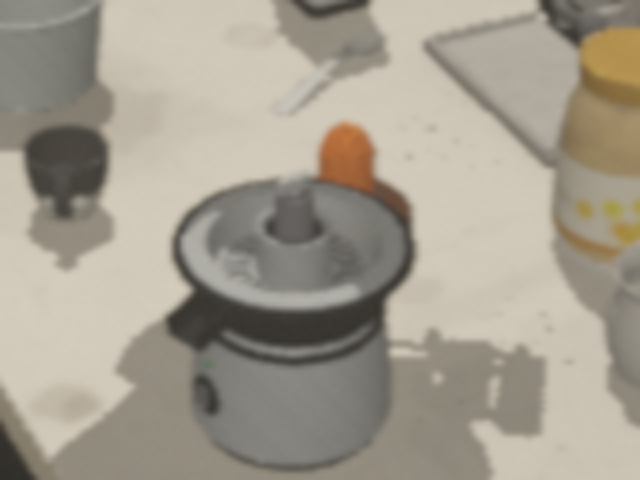

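>>> {"fn": "move_arm", "kwargs": {
  "series": [
    [[0,0,0],[-0.09,-0.001,0],0.62],
    [[0,0,0],[-0.09,-0.001,0],0.62],
    [[0,0,0],[-0.09,-0.001,0],0.62],
    [[0,0,0],[-0.09,-0.001,0],0.62],
    [[0,0,0],[-0.073,-0.002,0],0.62],
    [[0,0,0],[0,0,0],0.62],
    [[0,0,0],[0,0,0.06],0.62],
    [[0,0,0],[0,0,0.05],0.62],
    [[0,0,0],[0,0,0.03],0.62],
    [[0,0,0],[0,0,0],0.62],
    [[0,0,0],[0,0,0],0.62]
  ]
}}

```text
time_s: 16.6
tcp_pos: [0.4537, -0.1025, 0.1819]
ee_rot: [[0.574, 0.819, 0.001], [0.819, -0.574, -0.0], [0.0, 0.001, -1.0]]
wrist_force: [0.1, -0.2, -0.1]
gripper_width: 0.624
gripper_force: 0.0
```

```bash
python3 - <<'E'
from h import *
s=go(.4524,-.1029,.114);print(s["gripper_width"],s["wrist_force"],s["moment"])
c=r.capture("wrist");cv2.imwrite("pics/w5.png",c["img"][...,::-1])
E
```

```text
tcp [ 0.4537 -0.1025  0.1819] yaw 54.9 tilt [ 0.001  -0.0004] j [  7.   8. -25.   0. -57. 138.] t 16.6
shift [-0.0022 -0.0017  0.1358]
0.623533130613381 [ 0.1352494  -0.15204692 -0.07244956] [-0.06343783 -0.10348888 -0.00969979]
```

View pics/w5.png

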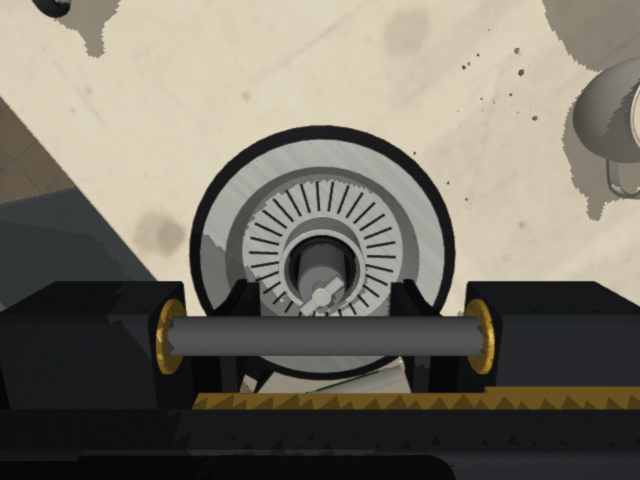

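The wrist picture shows the spigot's cross-bar at (322,297), midway between the fingers, and the sieve in place. Lowering round the collar.

>>> {"fn": "move_arm", "kwargs": {
  "series": [
    [[0,0,0],[-0.002,-0.001,0.03],0.62],
    [[0,0,0],[0,0,0.03],0.62],
    [[0,0,0],[0,0,0.03],0.62],
    [[0,0,0],[0,0,0.02],0.62],
    [[0,0,0],[0,0,0.015],0.62],
    [[0,0,0],[0,0,0],0.62],
    [[0,0,0],[0,0,0],0.62]
  ]
}}

```text
time_s: 17.35
tcp_pos: [0.4526, -0.1032, 0.1192]
ee_rot: [[0.575, 0.818, 0.001], [0.818, -0.575, -0.0], [0.001, 0.001, -1.0]]
wrist_force: [-0.1, 0.3, -0.3]
gripper_width: 0.622
gripper_force: 0.0
```

```bash
python3 - <<'E'
from h import *
s=go(.4524,-.1029,.114);print(s["gripper_width"],s["wrist_force"],s["moment"])
E
```

```text
tcp [ 0.4526 -0.1032  0.1192] yaw 54.9 tilt [ 0.0011 -0.0001] j [  7.  13. -30.   0. -47. 138.] t 17.35
shift [ 0.0002 -0.0006  0.0104]
0.6216072651553721 [-0.10602187  0.28146495 -0.28203362] [-0.04351481 -0.10548897  0.02473227]
```

>>> {"fn": "move_arm", "kwargs": {
  "series": [
    [[0,0,0],[0,0,0.009],0.62],
    [[0,0,0],[0,0,0],0],
    [[0,0,0],[0,0,0],0],
    [[0,0,0],[0,0,0],0],
    [[0,0,0],[0,0,0],0],
    [[0,0,0],[0,0,0],0],
    [[0,0,0],[0,0,0],0]
  ]
}}

```text
time_s: 18.05
tcp_pos: [0.452, -0.1032, 0.1142]
ee_rot: [[0.575, 0.818, 0.0], [0.818, -0.575, 0.0], [0.0, 0.0, -1.0]]
wrist_force: [-0.5, -0.3, 0.7]
gripper_width: 0.521
gripper_force: 30.0
```

```bash
python3 - <<'E'
from h import *
s=go(.4524,-.1029,.114);print(s["gripper_width"],s["gripper_force"],s["wrist_force"],s["moment"])
E
```

```text
tcp [ 0.452  -0.1032  0.1142] yaw 54.9 tilt [0. 0.] j [  7.  13. -30.   0. -47. 138.] t 18.05
shift [0.0009 0.0004 0.0005]
0.5210899028822507 30.00015455399989 [-0.51691258 -0.2610016   0.65019888] [-0.03813709  0.0169072  -0.05896282]
```

>>> {"fn": "move_arm", "kwargs": {
  "series": [
    [[0,0,0],[0,0,-0.01],0],
    [[0,0,0],[0,0,-0.02],0],
    [[0,0,0],[0,0,-0.03],0],
    [[0,0,0],[0,0,-0.05],0],
    [[0,0,0],[0,0,-0.07],0],
    [[0,0,0],[0,0,-0.07],0],
    [[0,0,0],[0,0,0],0]
  ]
}}

```text
time_s: 18.75
tcp_pos: [0.4552, -0.1034, 0.2452]
ee_rot: [[0.574, 0.819, 0.013], [0.819, -0.574, -0.0], [0.007, 0.011, -1.0]]
wrist_force: [0.6, -0.4, -1.3]
gripper_width: 0.522
gripper_force: 30.0
```

>>> {"fn": "move_arm", "kwargs": {
  "series": [
    [[0,0,0],[0.05,-0.05,0],0],
    [[0,0,0],[0.05,-0.05,0],0],
    [[0,0,0],[0.06,-0.06,0],0],
    [[0,0,0],[0.06,-0.06,0],0],
    [[0,0,0],[0.06,-0.06,0],0],
    [[0,0,0],[0.06,-0.06,0],0],
    [[0,0,0],[0.06,-0.06,0],0],
    [[0,0,0],[0.06,-0.06,0],0],
    [[0,0,0],[0.06,-0.06,0],0],
    [[0,0,0],[0,0,0],0],
    [[0,0,0],[0,0,0],0]
  ]
}}

```text
time_s: 19.85
tcp_pos: [0.3881, 0.2594, 0.2387]
ee_rot: [[0.573, 0.819, -0.001], [0.819, -0.573, -0.001], [-0.002, -0.0, -1.0]]
wrist_force: [-1.0, -0.1, -1.0]
gripper_width: 0.523
gripper_force: 30.0
```

```bash
python3 - <<'E'
from h import *
s=go(.447,.345,.2);print(s["gripper_width"],s["wrist_force"],s["moment"])
c=r.capture("wrist");cv2.imwrite("pics/w6.png",c["img"][...,::-1])
for d in r.cut_out("pulp_tub","wrist"): print(round(d["score"],2),circ(plane(c,outline(d["pixels"]),.08)[:,:2]))
for d in r.cut_out("sieve","wrist"): print("sieve",round(d["score"],2),circ(plane(c,outline(d["pixels"]),s["tcp_pos"][2]-.0082+.0215)[:,:2]))
E
```

```text
tcp [0.3881 0.2594 0.2387] yaw 55.0 tilt [-0.0012 -0.0011] j [ 54.   6. -19.  -0. -65.  91.] t 19.85
shift [ 0.2079 -0.0016  0.077 ]
0.5227988515658756 [-1.01331067 -0.07955459 -0.98941629] [-1.40347122e-01 -2.23169792e-02 -1.08957973e-04]
0.56 (array([0.4491, 0.3473, 0.0621]), 0.0014)
sieve 0.56 (array([0.4072, 0.289 , 0.0407]), 0.0094)
```

View pics/w6.png

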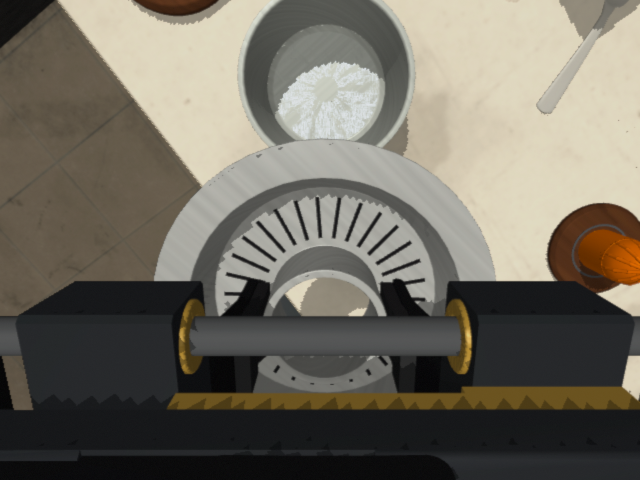

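The wrist picture shows the tub mouth at (326,75), the sieve level in the fingers with its flange spanning columns 155 to 495, and the reamer standing on its stand at (615,255).

>>> {"fn": "move_arm", "kwargs": {
  "series": [
    [[0,0,0],[0.07,0,0],0],
    [[0,0,0],[0.07,0,0],0],
    [[0,0,0],[0.072,0,0],0],
    [[0,0,0],[0,0,0],0],
    [[0,0,0],[0,0,0.08],0],
    [[0,0,0],[0,0,0.08],0],
    [[0,0,0],[0,0,0.07],0],
    [[0,0,0],[0,0,0.04],0],
    [[0,0,0],[0,0,0],0],
    [[0,0,0],[0,0,0],0],
    [[0,0,0],[0,0,0],0]
  ]
}}

```text
time_s: 21.1
tcp_pos: [0.4508, 0.3463, 0.1062]
ee_rot: [[0.575, 0.818, 0.003], [0.818, -0.575, 0.003], [0.004, 0.001, -1.0]]
wrist_force: [0.3, 0.5, -0.9]
gripper_width: 0.522
gripper_force: 30.0
```

```bash
python3 - <<'E'
from h import *
s=go(.449,.346,.0682);print(s["gripper_width"],s["wrist_force"],s["moment"])
c=r.capture("side");i=c["img"][...,::-1]
x,y=proj(c,[[.449,.346,.08]])[0].astype(int)
a=cv2.resize(i[y-35:y+40,x-50:x+50],(640,480),interpolation=cv2.INTER_CUBIC)
w=r.capture("wrist")["img"][...,::-1]
cv2.imwrite("pics/w7.png",cv2.resize(np.hstack([a,w]),(800,300)))
E
```

```text
tcp [0.4508 0.3463 0.1062] yaw 54.9 tilt [0.0025 0.0027] j [ 54.  23. -17.   0. -50.  91.] t 21.1
shift [-0.0027 -0.0026  0.0759]
0.5223470534284589 [ 0.34680831  0.499808   -0.93497106] [-0.06498197 -0.12598379 -0.00107397]
```

View pics/w7.png

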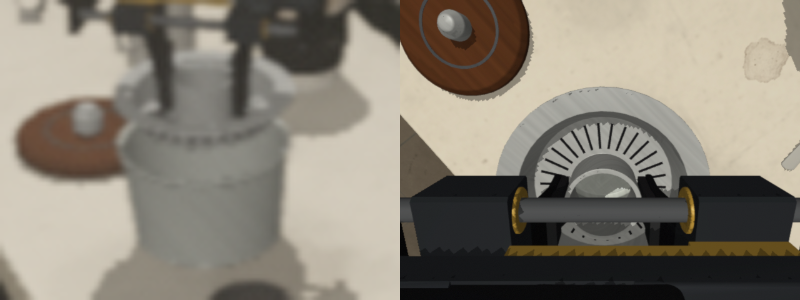

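>>> {"fn": "move_arm", "kwargs": {
  "series": [
    [[0,0,0],[-0.002,-0.003,0.02],0],
    [[0,0,0],[0,0,0.02],0],
    [[0,0,0],[0,0,0.015],0],
    [[0,0,0],[0,0,0],0],
    [[0,0,0],[0,0,0],0]
  ]
}}

```text
time_s: 21.7
tcp_pos: [0.4479, 0.3457, 0.0762]
ee_rot: [[0.575, 0.818, -0.0], [0.818, -0.575, -0.001], [-0.001, 0.0, -1.0]]
wrist_force: [-0.3, 0.4, -1.7]
gripper_width: 0.525
gripper_force: 30.0
```

```bash
python3 - <<'E'
from h import *
s=go(.449,.346,.0682);print(s["gripper_width"],s["wrist_force"],s["moment"])
E
```

```text
tcp [0.4479 0.3457 0.0762] yaw 54.9 tilt [-0.0004 -0.0009] j [ 54.  25. -19.   0. -47.  91.] t 21.7
shift [0.0017 0.0015 0.0159]
0.5246669069501164 [-0.26657132  0.38839258 -1.74658174] [-0.10230123 -0.10126698 -0.05531935]
```

Dish is inside the mouth with no contact; go down to the rim.

>>> {"fn": "move_arm", "kwargs": {
  "series": [
    [[0,0,0],[0,0,0.008],0],
    [[0,0,0],[0,0,0.006],0],
    [[0,0,0],[0,0,0.003],0],
    [[0,0,0],[0,0,0],0],
    [[0,0,0],[0,0,0],0]
  ]
}}

```text
time_s: 22.2
tcp_pos: [0.4479, 0.3458, 0.0683]
ee_rot: [[0.575, 0.818, 0.0], [0.818, -0.575, 0.0], [0.0, 0.0, -1.0]]
wrist_force: [0.0, -1.2, -0.1]
gripper_width: 0.517
gripper_force: 30.0
```

```bash
python3 - <<'E'
from h import *
s=go(.449,.346,.0682);print(s["gripper_width"],s["wrist_force"],s["moment"])
E
```

```text
tcp [0.4479 0.3458 0.0683] yaw 54.9 tilt [0.0001 0.0002] j [ 54.  25. -19.   0. -45.  91.] t 22.2
shift [0.0015 0.0015 0.0001]
0.5168332070232328 [ 0.01845007 -1.20515801 -0.1411262 ] [-0.14305211  0.09039811 -0.02759567]
```

>>> {"fn": "move_arm", "kwargs": {
  "series": [
    [[0,0,0],[0,0,0],0.62],
    [[0,0,0],[0,0,0],0.62],
    [[0,0,0],[0,0,0],0.62],
    [[0,0,0],[0,0,-0.02],0.62],
    [[0,0,0],[0,0,-0.04],0.62],
    [[0,0,0],[0,0,-0.08],0.62],
    [[0,0,0],[0,0,-0.08],0.62],
    [[0,0,0],[0,0,-0.08],0.62],
    [[0,0,0],[0,0,-0.08],0.62]
  ]
}}

```text
time_s: 23.1
tcp_pos: [0.4478, 0.3456, 0.261]
ee_rot: [[0.575, 0.818, 0.001], [0.818, -0.575, 0.001], [0.001, 0.0, -1.0]]
wrist_force: [0.4, 1.7, -0.5]
gripper_width: 0.618
gripper_force: 0.0
```

>>> {"fn": "move_arm", "kwargs": {
  "series": [
    [[0,0,1],[0,0,0],0.55],
    [[0,0,1],[0,0,0],0.55],
    [[0,0,1],[0,0,0],0.55],
    [[0,0,1],[0,0,0],0.55],
    [[0,0,1],[0,0,0],0.55],
    [[0,0,1],[0,0,0],0.55],
    [[0,0,1],[0,0,0],0.55],
    [[0,0,1],[0,0,0],0.55],
    [[0,0,1],[0,0,0],0.55],
    [[0,0,0.5],[0,0,0],0.55],
    [[0,0,0],[0,0,0],0.55]
  ]
}}

```text
time_s: 24.2
tcp_pos: [0.448, 0.3457, 0.259]
ee_rot: [[1.0, 0.008, 0.001], [0.008, -1.0, 0.001], [0.001, -0.001, -1.0]]
wrist_force: [0.1, -0.4, 0.2]
gripper_width: 0.548
gripper_force: 0.0
```

```bash
python3 - <<'E'
from h import *
s=go(.4524,-.1031,.25);print(s["gripper_width"],s["wrist_force"],s["moment"])
c=r.capture("side");i=c["img"][...,::-1]
x,y=proj(c,[[.449,.346,.08]])[0].astype(int)
cv2.imwrite("pics/s3.png",cv2.resize(i[y-35:y+40,x-50:x+50],(640,480),interpolation=cv2.INTER_CUBIC))
E
```

```text
tcp [0.448  0.3457 0.259 ] yaw 0.5 tilt [0.0007 0.0008] j [ 54.  15.  -5.   0. -70.  36.] t 24.2
shift [0.0014 0.8978 0.0174]
0.5477270728870021 [ 0.14075229 -0.39860365  0.19184888] [ 0.00464018 -0.02421194 -0.03865845]
```

View pics/s3.png

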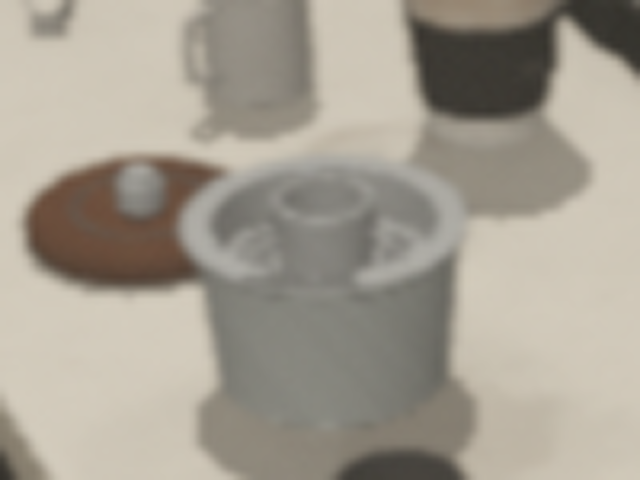

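The sieve hangs level on the tub rim, its flange at (322,222). Back to the juicer for the bowl.

>>> {"fn": "move_arm", "kwargs": {
  "series": [
    [[0,0,0],[0,0.09,0],0.55],
    [[0,0,0],[0,0.09,0],0.55],
    [[0,0,0],[0,0.09,0],0.55],
    [[0,0,0],[0,0.09,0],0.55],
    [[0,0,0],[0,0.09,0],0.55],
    [[0,0,0],[0,0.09,0],0.55],
    [[0,0,0],[0,0.09,0],0.55],
    [[0,0,0],[0,0.09,0],0.55],
    [[0,0,0],[0,0.09,0],0.55],
    [[0,0,0],[0,0.088,0],0.55],
    [[0,0,0],[0,0,0],0.55],
    [[0,0,0],[0,0,0],0.55]
  ]
}}

```text
time_s: 25.45
tcp_pos: [0.4514, -0.1042, 0.2584]
ee_rot: [[1.0, 0.006, 0.0], [0.006, -1.0, 0.0], [0.0, -0.0, -1.0]]
wrist_force: [-0.4, 0.4, 0.8]
gripper_width: 0.55
gripper_force: 0.0
```

```bash
python3 - <<'E'
from h import *
s=go(.4524,-.1031,.11)
E
```

```text
tcp [ 0.4514 -0.1042  0.2584] yaw 0.4 tilt [0.0004 0.0002] j [  7.   4. -18.  -0. -68.  83.] t 25.45
shift [ 0.0019 -0.0021  0.2968]
```

>>> {"fn": "move_arm", "kwargs": {
  "series": [
    [[0,0,0],[0.002,-0.002,0.05],0.55],
    [[0,0,0],[0,0,0.07],0.55],
    [[0,0,0],[0,0,0.06],0.55],
    [[0,0,0],[0,0,0.04],0.55],
    [[0,0,0],[0,0,0.03],0.55],
    [[0,0,0],[0,0,0.02],0.55],
    [[0,0,0],[0,0,0.01],0.55],
    [[0,0,0],[0,0,0.005],0.55],
    [[0,0,0],[0,0,0],0.55],
    [[0,0,0],[0,0,0],0.55]
  ]
}}

```text
time_s: 26.45
tcp_pos: [0.4531, -0.1021, 0.1163]
ee_rot: [[1.0, 0.009, 0.001], [0.009, -1.0, 0.0], [0.001, -0.0, -1.0]]
wrist_force: [-0.3, 0.0, 0.2]
gripper_width: 0.552
gripper_force: 0.0
```

```bash
python3 - <<'E'
from h import *
s=go(.4524,-.1031,.11);print(s["gripper_width"],s["wrist_force"],s["moment"])
E
```

```text
tcp [ 0.4531 -0.1021  0.1163] yaw 0.5 tilt [0.0015 0.0001] j [  7.  13. -30.   0. -47.  83.] t 26.45
shift [-0.0015  0.0021  0.0126]
0.5524771188776665 [-0.26205181  0.03255482  0.17998047] [-0.07995615 -0.03153306 -0.02015691]
```

>>> {"fn": "move_arm", "kwargs": {
  "series": [
    [[0,0,0],[0,0.002,0.01],0.55],
    [[0,0,0],[0,0,0],0.55],
    [[0,0,0],[0,0,0],0],
    [[0,0,0],[0,0,0],0],
    [[0,0,0],[0,0,0],0],
    [[0,0,0],[0,0,0],0],
    [[0,0,0],[0,0,0],0],
    [[0,0,0],[0,0,0],0]
  ]
}}

```text
time_s: 27.25
tcp_pos: [0.4527, -0.1031, 0.1107]
ee_rot: [[1.0, 0.008, 0.0], [0.008, -1.0, 0.0], [0.0, -0.0, -1.0]]
wrist_force: [-0.3, 1.5, 0.6]
gripper_width: 0.4
gripper_force: 30.0
```

```bash
python3 - <<'E'
from h import *
s=go(.4524,-.1031,.11);print(s["gripper_width"],s["gripper_force"],s["wrist_force"],s["moment"])
for n in("top",):
    c=r.capture(n)
    hsv=cv2.cvtColor(c["img"],cv2.COLOR_RGB2HSV);m=cv2.inRange(hsv,(100,120,60),(130,255,255));o=outline(m)
    p=plane(c,o,.008)[:,:2].astype(np.float32);print(n,cv2.minAreaRect(p))
c=r.capture("side");hsv=cv2.cvtColor(c["img"],cv2.COLOR_RGB2HSV);m=cv2.inRange(hsv,(100,120,60),(130,255,255))
print("side",cv2.minAreaRect(plane(c,outline(m),.008)[:,:2].astype(np.float32)))
E
```

```text
tcp [ 0.4527 -0.1031  0.1107] yaw 0.5 tilt [0.0002 0.0001] j [  7.  14. -30.  -0. -46.  83.] t 27.25
shift [-0.0006 -0.      0.0015]
0.39972910146049995 29.999871744657867 [-0.27911933  1.50605079  0.59851998] [ 0.21790629 -0.03137864 -0.05754684]
top ((0.5130193829536438, -0.3704112768173218), (0.1488817185163498, 0.15762336552143097), 75.73584747314453)
side ((0.513526976108551, -0.37370166182518005), (0.1496763527393341, 0.1563224196434021), 75.8241958618164)
```

>>> {"fn": "move_arm", "kwargs": {
  "series": [
    [[0,0,0],[0,0,-0.01],0],
    [[0,0,0],[0,0,-0.02],0],
    [[0,0,0],[0,0,-0.03],0],
    [[0,0,0],[0,0,-0.05],0],
    [[0,0,0],[0,0,-0.07],0],
    [[0,0,0],[0,0,-0.07],0],
    [[0,0,0],[0,0,0],0],
    [[0,0,0],[0,0,0],0]
  ]
}}

```text
time_s: 28.15
tcp_pos: [0.4522, -0.103, 0.2362]
ee_rot: [[1.0, 0.008, 0.001], [0.008, -1.0, 0.001], [0.001, -0.001, -1.0]]
wrist_force: [0.1, -0.7, -3.5]
gripper_width: 0.402
gripper_force: 30.0
```

>>> {"fn": "move_arm", "kwargs": {
  "series": [
    [[0,0,0],[0.01,0.04,0],0],
    [[0,0,0],[0.018,0.08,0],0],
    [[0,0,0],[0.018,0.08,0],0],
    [[0,0,0],[0.018,0.08,0],0],
    [[0,0,0],[0.018,0.08,0],0],
    [[0,0,0],[0.018,0.08,0],0],
    [[0,0,0],[0.018,0.08,0],0],
    [[0,0,0],[0,0.02,0.03],0],
    [[0,0,0],[0,0,0.08],0],
    [[0,0,0],[0,0,0.08],0],
    [[0,0,0],[0,0,0],0],
    [[0,0,0],[0,0,0],0]
  ]
}}

```text
time_s: 29.35
tcp_pos: [0.5131, -0.3724, 0.1396]
ee_rot: [[1.0, 0.009, -0.004], [0.009, -1.0, 0.001], [-0.004, -0.001, -1.0]]
wrist_force: [1.2, 0.9, -1.5]
gripper_width: 0.399
gripper_force: 30.0
```

```bash
python3 - <<'E'
from h import *
s=go(.514,-.372,.0307);print(s["gripper_width"],s["gripper_force"],s["wrist_force"],s["moment"])
c=r.capture("side");i=c["img"][...,::-1]
x,y=proj(c,[[.514,-.372,.05]])[0].astype(int)
a=cv2.resize(i[y-75:y+75,x-100:x+100],(640,480),interpolation=cv2.INTER_CUBIC)
w=r.capture("wrist")["img"][...,::-1]
cv2.imwrite("pics/w8.png",cv2.resize(np.hstack([a,w]),(800,300)))
E
```

```text
tcp [ 0.5131 -0.3724  0.1396] yaw 0.5 tilt [-0.0037  0.0006] j [-21.  27.  -5.   0. -59. 112.] t 29.35
shift [ 0.0027 -0.0006  0.2178]
0.398963135232768 30.00007459173503 [ 1.20944806  0.89683368 -1.45740258] [-0.05793765 -0.10566785 -0.00880679]
```

View pics/w8.png

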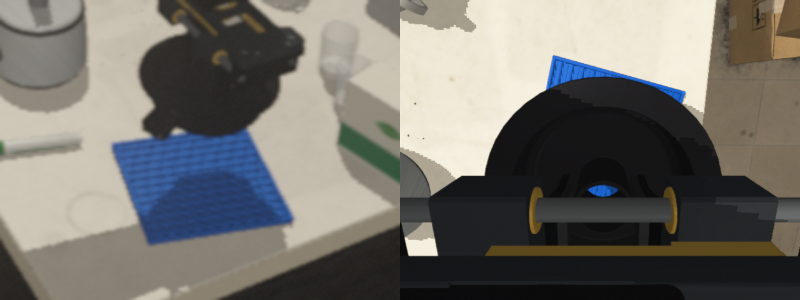

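The bowl hangs level over the mat; the pen and the white box are clear. Lowering.

>>> {"fn": "move_arm", "kwargs": {
  "series": [
    [[0,0,0],[0.002,0,0.05],0],
    [[0,0,0],[0,0,0.06],0],
    [[0,0,0],[0,0,0.05],0],
    [[0,0,0],[0,0,0.025],0],
    [[0,0,0],[0,0,0.012],0],
    [[0,0,0],[0,0,0.006],0],
    [[0,0,0],[0,0,0],0],
    [[0,0,0],[0,0,0],0]
  ]
}}

```text
time_s: 30.25
tcp_pos: [0.5157, -0.3731, 0.0406]
ee_rot: [[1.0, 0.009, 0.002], [0.009, -1.0, -0.001], [0.002, 0.001, -1.0]]
wrist_force: [-0.9, 0.5, -2.3]
gripper_width: 0.403
gripper_force: 30.0
```

```bash
python3 - <<'E'
from h import *
s=go(.514,-.372,.0307);print(s["gripper_width"],s["gripper_force"],s["wrist_force"],s["moment"])
E
```

```text
tcp [ 0.5157 -0.3731  0.0406] yaw 0.5 tilt [ 0.0023 -0.0012] j [-21.  33. -10.   0. -47. 112.] t 30.25
shift [-0.0035 -0.0022  0.0197]
0.4027834383423072 29.999860844909563 [-0.94634468  0.54631099 -2.30006875] [-0.08113828  0.0017936  -0.0450283 ]
```

>>> {"fn": "move_arm", "kwargs": {
  "series": [
    [[0,0,0],[-0.002,-0.002,0.006],0],
    [[0,0,0],[0,0,0.006],0],
    [[0,0,0],[0,0,0.004],0],
    [[0,0,0],[0,0,0],0],
    [[0,0,0],[0,0,0],0]
  ]
}}

```text
time_s: 30.75
tcp_pos: [0.5138, -0.3717, 0.031]
ee_rot: [[1.0, 0.008, -0.0], [0.008, -1.0, 0.0], [-0.0, -0.0, -1.0]]
wrist_force: [1.1, -0.0, -2.5]
gripper_width: 0.403
gripper_force: 30.0
```

```bash
python3 - <<'E'
from h import *
s=go(.514,-.372,.0307);print(s["gripper_width"],s["gripper_force"],s["wrist_force"],s["moment"])
E
```

```text
tcp [ 0.5138 -0.3717  0.031 ] yaw 0.5 tilt [-0.0002  0.0001] j [-21.  33. -11.   0. -46. 112.] t 30.75
shift [0.0004 0.0006 0.0007]
0.40338475706249044 29.99984736488841 [ 1.08457873 -0.0063176  -2.45550321] [ 0.02617191 -0.00429941  0.002432  ]
```

Still carrying the bowl's weight, so down another 1 mm, then release and withdraw.

>>> {"fn": "move_arm", "kwargs": {
  "series": [
    [[0,0,0],[0,0,0.002],0],
    [[0,0,0],[0,0,0],0],
    [[0,0,0],[0,0,0],0.55],
    [[0,0,0],[0,0,0],0.55],
    [[0,0,0],[0,0,0],0.55],
    [[0,0,0],[0,0,-0.02],0.55],
    [[0,0,0],[0,0,-0.04],0.55],
    [[0,0,0],[0,0,-0.08],0.55],
    [[0,0,0],[0,0,-0.08],0.55],
    [[0,0,0],[0,0,-0.08],0.55],
    [[0,0,0],[0,0,-0.08],0.55],
    [[0,0,0],[0,0,0],0.55]
  ]
}}

```text
time_s: 31.95
tcp_pos: [0.5168, -0.3737, 0.2288]
ee_rot: [[1.0, 0.009, 0.013], [0.009, -1.0, -0.008], [0.013, 0.008, -1.0]]
wrist_force: [1.1, 0.7, 0.2]
gripper_width: 0.554
gripper_force: 0.0
```

>>> {"fn": "move_arm", "kwargs": {
  "series": [
    [[0,0,0],[-0.05,-0.06,-0.04],0.55],
    [[0,0,0],[-0.05,-0.06,-0.04],0.55],
    [[0,0,0],[-0.05,-0.06,-0.04],0.55],
    [[0,0,0],[0,0,0],0.55],
    [[0,0,0],[0,0,0],0.55]
  ]
}}

```text
time_s: 32.45
tcp_pos: [0.438, -0.282, 0.2815]
ee_rot: [[1.0, 0.009, 0.003], [0.009, -1.0, -0.001], [0.003, 0.001, -1.0]]
wrist_force: [-0.2, -0.4, 0.5]
gripper_width: 0.548
gripper_force: 0.0
```

```bash
python3 - <<'E'
from h import *
s=go(.514,-.372,.0307);print(s["gripper_width"],s["gripper_force"],s["wrist_force"])
c=r.capture("side");cv2.imwrite("pics/s9.png",cv2.resize(c["img"][170:440,160:480][...,::-1],(711,600),interpolation=cv2.INTER_CUBIC))
c=r.capture("top")
for d in r.cut_out("bowl","top"): print(round(d["score"],2),circ(plane(c,outline(d["pixels"]),.044)[:,:2]))
for t in("espresso_cup","milk_pitcher"): print(t,[(d["centre"],round(d["score"],2)) for d in r.cut_out(t,"top")])
E
```

```text
tcp [ 0.438  -0.282   0.2815] yaw 0.5 tilt [ 0.0031 -0.0008] j [-15.  10.  -8.  -0. -72. 105.] t 32.45
shift [0.1487 0.181  0.5023]
0.5482355284504202 0.0 [-0.17372412 -0.41330202  0.45857685]
0.59 (array([ 0.4371, -0.3924,  0.0163]), 0.0032)
espresso_cup [([288.1, 286.9], 0.59)]
milk_pitcher [([384.3, 194.6], 0.88), ([228.3, 274.7], 0.28)]
```

View pics/s9.png

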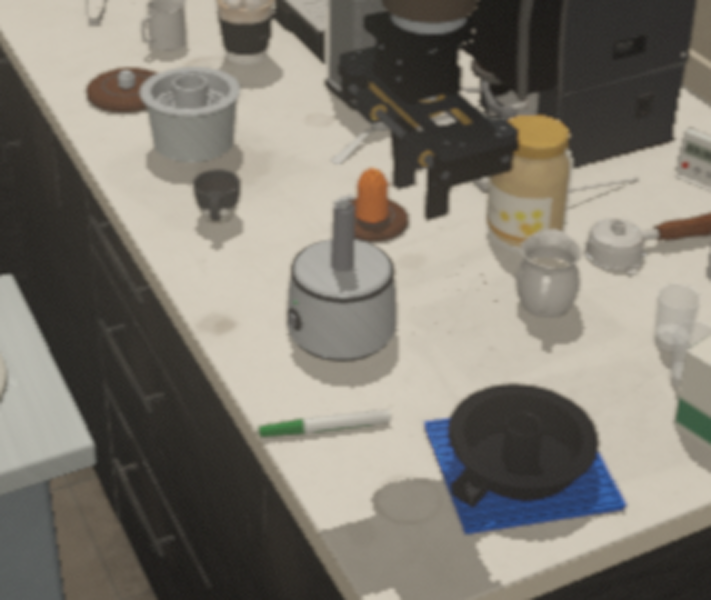

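The final side picture shows the reamer on its stand at (372,197), the sieve level on the tub at (190,90) and the bowl flat on the mat at (522,445). The cup and pitcher have not moved, and the gripper is clear. Handing in.

```bash
python3 -c "
from station import r
print(r.finish_job())"
```

```text
the job is handed in; nothing more can be done
None
```

The job is handed in after about 32 s of the 115 s: the reamer stands over the pin of the smaller stand, the sieve hangs level in the tub and the bowl stands flat in the middle of the mat, with the cup and pitcher undisturbed (no verdict was returned).

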